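# Wedge up the open end of a flange plate for levelling

### The job

Pick up the levelling wedge with the tall grip, and with its sloping side up slide it along the table, thin end first, between the two front pads of the rest and under the open end of the flange plate, until that whole end sits clear of both pads by about 4 mm. Touch the plate with nothing but the wedge, leave the plate against its back stop and the other things on the table where they are. Finish while still gripping the wedge, flat on the table and carrying the plate: do not let go.

Things in the scene. Friction and masses are not known exactly. Their poses are not given: they have to be found in the camera images.
- wedge_grip (a point): The levelling wedge's upright grip: aluminium block 40 mm long (x), 24 mm wide (y), 60 mm high, standing on the table behind the wedge's sloping part. This point is its middle, 40 mm above the wedge's flat underside; +x points to the thin end, 100 mm ahead; z up. Grip it from above across the 24 mm. It starts in one of two places; the small low wedge lies in the other.
- wedge_nose (a point): Middle of the bottom edge of the levelling wedge's thin end (100 mm ahead of wedge_grip along +x and 40 mm below it); same axes.
- wedge: The whole levelling wedge, loose, 120 mm long, 320 g. Front 80 mm: sloping block 40 mm wide, 10 mm high at the thin end, rising evenly to 27 mm (12 degrees); the rear 40 mm is the grip. Origin on its underside, 60 mm behind the thin end; +x to the thin end, z up.
- rest: Dark steel rest fixed to the table, carrying the plate 18 mm above the table on a rear bar (x 146 to 170 mm) and two front pads. Origin on the table below the middle of the plate's open end; +x is the way in under the plate (roughly to the robot's right). Back stop 38 mm high, face at x = 182 mm. Between the pads the table is clear to x = 146 mm.
- pads: The two front pads of the rest, dark steel, 18 mm high, 22 mm long (x 10 to 32 mm) and 20 mm wide, at y = -65 to -45 mm and +45 to +65 mm: a gap of 90 mm between them for the wedge. Same origin and axes as the rest.
- plate: The flange plate: aluminium, loose, 180 mm long (x), 130 wide (y), 12 thick, 0.5 to 0.9 kg, with a ring 96 mm across, 22 high on top. Far edge 2 mm from the back stop: it may slide back to it. Origin: middle of the open end's lower edge; +x to the stop, z up. That edge rides up the wedge's slope while the rear stays on the bar.
- plate_end (a point): Middle of the lower edge of the plate's open end, at 18 mm height while the plate lies on its pads.
- plate_corner_l (a point): Lower edge of the open end, 62 mm to +y of its middle; 18 mm high at the start, about 22 mm when the job is done.
- plate_corner_r (a point): Lower edge of the open end, 62 mm to -y of its middle; 18 mm high at the start, about 22 mm when the job is done.
- low_wedge: A small low steel wedge without a grip, 60 mm long, 30 mm wide, 13 mm high: not wanted, leave it.
- vblock: Dark steel V-block, 60 x 45 x 45 mm, leave it.
- flange: Loose aluminium ring, 90 mm across, 22 mm high, leave it.
- parallel: Steel parallel bar, 20 x 100 x 28 mm, leave it.
- caliper: Caliper lying flat, about 210 mm long, leave it.
- mag_stand: Magnetic stand fixed on the table beyond the plate, near its stop end: black base 50 x 60 x 55 mm, a 12 mm post up to 255 mm, and at 205 mm height a thin rod reaching 110 mm to -y. Keep clear.
Things that resemble listed ones, but are neither listed nor needed, are in the scene too. What is shaped like the wedge but blue is not meant.

How it is judged:
By the outcome, as a careful person would: the job done as asked, in the order asked, and still so for the second after the job is handed in, while the arm keeps its last pose, push and grip.
It also fails if it takes over 38 s, if anything falls off the work surface, if the arm or the gripper's body presses on something with over 40 N, if the wrist force passes 120 N, or if a joint passes its speed limit or range.

### The arm

A 6-joint arm with a two-finger parallel gripper is mounted at the origin on the work surface. World frame = base frame: x ahead of the robot, y to its left, z up, the work surface at z = 0. Lengths are in m, angles in rad, forces in N, time in s.
With the tool pointing down it reaches from about 0.25 to 0.775 m from the base axis. Payload 4 kg.
Tool frame: the origin (TCP) lies at the very end of the fingers, on their centre line; the grasp point (between the pads) lies 19 mm behind it (robot.grip_point_offset is the distance from the TCP to the grasp point, in m); z points along the fingers, x is the direction in which the jaws open and shut, and the axes are right-handed (so a half turn about z gives the same grasp; the last joint's range is limited). The gripper opens to 94 mm and grips with 3 to 60 N. Pads are 16 mm wide; open, the fingers measure 119 mm over their backs; the gripper's body (75 mm by 177 mm) begins 78 mm behind the grasp point.
Start: joints at [-1.235, 0.087, 1.371, -0, 1.684, -0.103], TCP at [0.234, -0.498, 0.176] pointing down, gripper open.
Joint ranges: [-3.1, 3.1], [-0.76, 2.03], [0.27, 2.55], [-1.08, 4.22], [0.17, 2.65], [-2.57, 2.57]. Speed limits (rad/s): [2.79, 2.79, 3.14, 3.14, 3.14, 3.14].

### API

Orientations are given as [roll, pitch, yaw] about the fixed x, y, z axes, in that order (R = Rz(yaw) Ry(pitch) Rx(roll)).
In Python, from bench import robot gives the robot as it stands.
- The arm moves only by the shell command python3 -m inch 'ROWS'. ROWS is text: rows parted by semicolons, each of 5 numbers parted by spaces: the shift along the tool's x, y, z in cm, then the turn about the tool's z in rad, then the closure, from 0 (fully open) to 1 (shut). In form: tx ty tz spin claw; .... A call has 1 to 20 rows; each row is the pose to reach, as a shift and turn from the pose measured when the call began, along the tool's axes at that moment; what a row does not reach only later rows make up. A row lasts 1/12 s, in which the tool goes at most 41.7 mm and 7.16 degrees, less where a joint would pass 70% of its speed; a pose out of reach is approached as far as the arm can. A call with a gripper value outside its range is refused whole. The fingers move at their own pace and stop on an object; the grip force is fixed at half the most. Time passes only in rows, so rows that repeat a pose let the fingers close. It gives the time, the measured TCP pose, the force and the opening at its end, in the units of the state.
- robot.get_obs(): the state, without advancing time (a new reading comes with each control period).
- robot.snapshot(name): name is "scene" or "top" or "wrist"; returns (picture, depth): 480x640x3 uint8, blue, green, red; 480x640 float32, m along the optical axis (not along the pixel's ray), 0 where there is no reading.
- robot.camera_info(name): a dict with "K" (3x3 intrinsics, pixels), "extrinsics" (4x4, takes a point from world to camera coordinates); the wrist camera has in their place "mount" (4x4, takes a point from camera to tool coordinates, whose origin is the TCP and whose axes are the tool frame's). Camera axes: x right, y down, z forward; pixel columns grow to the right and rows downward; lengths in m; the calibration is good to about 2 mm. A picture is of the moment at which its call begins: read the wrist's pose just before it. camera_info takes no time and is no camera call.
- robot.close_job(): hands the job in, once; it reports no verdict.
The state is a dict: "time": time; "joint_positions": joint angles; "qvel": joint speeds; "joint_torque": joint torques, N m; "tool_pos": TCP position; "ee_rot": TCP orientation; "wrist_force": force on the tool from outside, world axes, zero at the start; "wrist_torque": the same for the moment, N m; "width": finger opening in m.
Only numpy, scipy, OpenCV 4.12 (cv2) and the standard library are available. Lean on these libraries where they do the work, as an engineer would, in place of code of your own. Each camera call takes 0.05 s, during which the arm holds its last target.

## Working session

There is one attempt and no reset: what is moved stays moved. The work goes in short steps, Python scripts to look and compute and a shell command to move; the robot and the scene stay as the last step left them, time stands still between calls to the robot, and variables do not carry over. Pictures are saved under pics/ and viewed, and the job is handed in when it is done.

```bash
mkdir -p pics
python3 - <<'E'
from bench import robot
import cv2,numpy as np
o=robot.get_obs();print(o)
for n in("scene","top"):
    p,d=robot.snapshot(n);cv2.imwrite(f"pics/{n}0.png",p);np.save(f"pics/{n}0.npy",d)
    c=robot.camera_info(n);print(n,c)
print(robot.camera_info("wrist"))
E
```

```text
{'time': 0.0, 'joint_positions': array([-1.23511290e+00,  8.79308225e-02,  1.37223425e+00, -1.03184627e-05,
        1.68358462e+00, -1.03133885e-01]), 'qvel': array([ 0.00089167, -0.00046342, -0.00055037, -0.00096538,  0.00091737,
       -0.00119708]), 'joint_torque': array([ 4.06194667e-04, -3.40183854e+01, -3.02424932e+01,  7.18571758e-02,
        3.31224524e-02, -1.74415250e-04]), 'tool_pos': array([ 0.23345298, -0.49732716,  0.1745276 ]), 'ee_rot': array([-3.14138078e+00,  2.14663216e-03, -1.13197993e+00]), 'wrist_force': array([-0.54529299,  0.92369673,  0.4335055 ]), 'wrist_torque': array([-0.00622778, -0.02431278, -0.04609058]), 'width': 0.09387447901859887}
scene {'K': array([[481.56056479,   0.        , 320.14973017],
       [  0.        , 481.56056479, 240.61257132],
       [  0.        ,   0.        ,   1.        ]]), 'extrinsics': array([[-0.30400758,  0.95265501,  0.00527507,  0.09891781],
       [ 0.7162907 ,  0.23222357, -0.65802723, -0.36784191],
       [-0.62809793, -0.19626678, -0.75297565,  1.48743743],
       [ 0.        ,  0.        ,  0.        ,  1.        ]])}
[... 237 characters left out ...]
7],
       [-0.99766003,  0.0046387 , -0.06821258,  0.52572347],
       [ 0.06814992, -0.01253976, -0.99759628,  0.98322166],
       [ 0.        ,  0.        ,  0.        ,  1.        ]])}
{'K': array([[397.73587884,   0.        , 321.70017093],
       [  0.        , 397.73587884, 236.95329454],
       [  0.        ,   0.        ,   1.        ]]), 'mount': array([[ 9.99998568e-01,  1.21642014e-03,  1.17659240e-03,
        -1.37257489e-03],
       [-1.50002205e-03,  9.58991234e-01,  2.83431760e-01,
        -8.27832099e-02],
       [-7.83569700e-04, -2.83433119e-01,  9.58991686e-01,
        -2.09580523e-01],
       [ 0.00000000e+00,  0.00000000e+00,  0.00000000e+00,
         1.00000000e+00]])}
```

View pics/scene0.png

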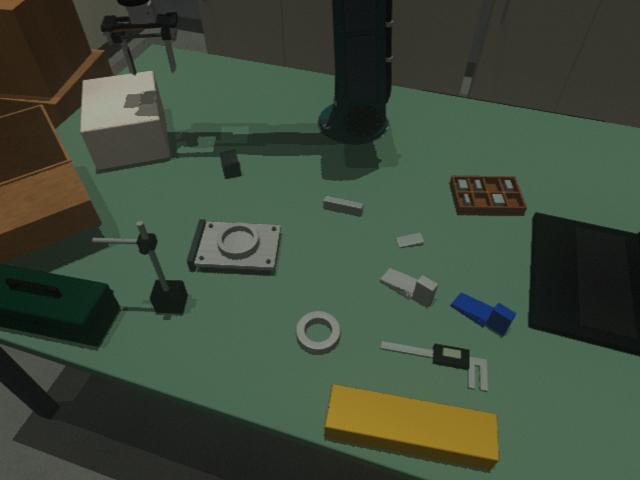

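View pics/top0.png

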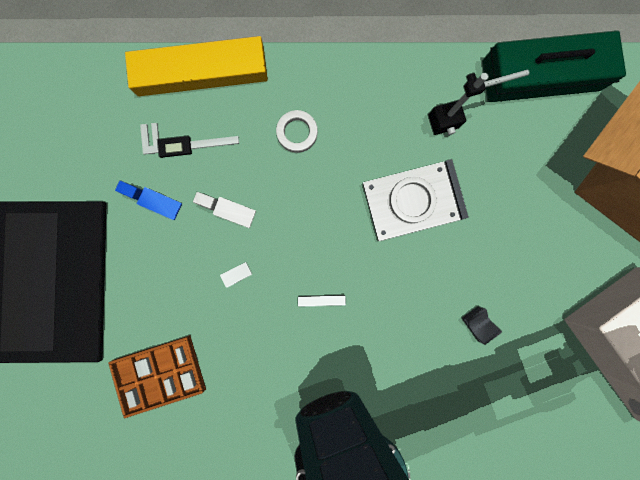

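Candidates in top view: white wedge with a grip block (194-255, 193-227), blue look-alike (117-181, 181-219), and small white block (236,274). The white one with the grip fits: it is aluminium, two-part and has a tall block. The blue one is excluded, and the one at (236,274) is the low wedge with no grip. I'll confirm this in enlarged crops.

```bash
cat > h.py <<'E'
import numpy as np
from bench import robot
def ray(c,u,v,z,R=None):
    K=c["K"];E=c["extrinsics"];d=np.linalg.inv(K)@[u,v,1];Rm=E[:3,:3];o=-Rm.T@E[:3,3];w=Rm.T@d
    return o+w*(z-o[2])/w[2]
def proj(c,P):
    E=c["extrinsics"];p=E[:3,:3]@np.array(P)+E[:3,3];q=c["K"]@p;return q[:2]/q[2]
E
python3 - <<'E'
import cv2
a=cv2.imread("pics/top0.png")[180:300,180:280];b=cv2.imread("pics/top0.png")[145:255,350:480]
c=cv2.imread("pics/scene0.png")[225:315,375:525];
cv2.imwrite("pics/c1.png",cv2.resize(a,None,fx=5,fy=5,interpolation=2)[:600]);cv2.imwrite("pics/c2.png",cv2.resize(b,None,fx=5,fy=5,interpolation=2));cv2.imwrite("pics/c3.png",cv2.resize(c,None,fx=5,fy=5,interpolation=2))
E
```

```text
(no output)
```

View pics/c1.png

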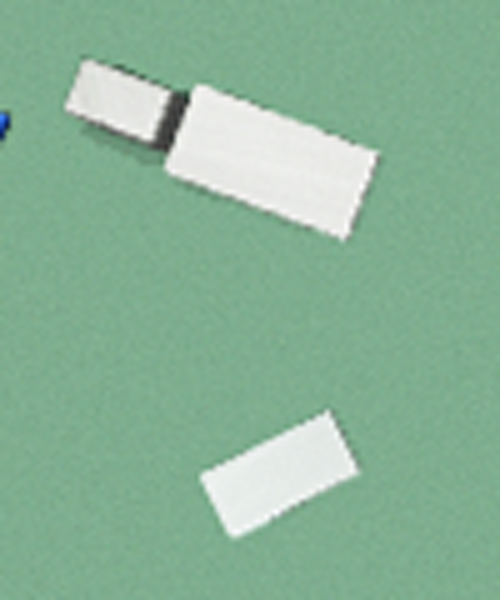

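View pics/c2.png

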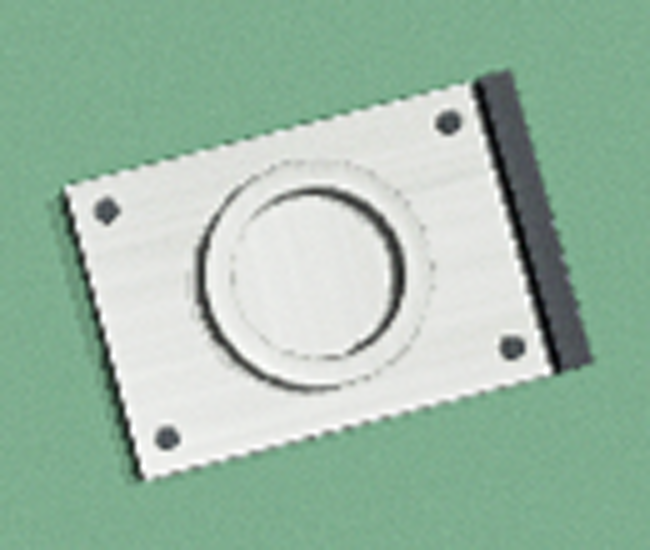

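View pics/c3.png

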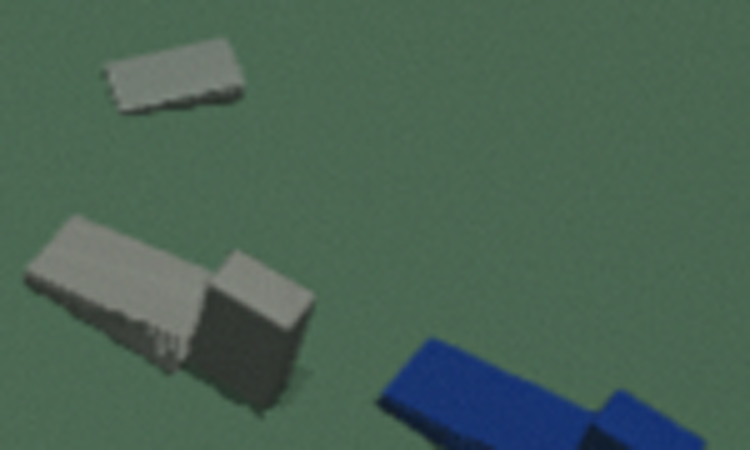

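Crops confirm it: the levelling wedge has its grip top at top-pixels (193-215, 192-208) and its thin end at about (252,219), and the plate's open end runs from (363,182) to (379,241). Next I fit the poses.

Run:
```python
from h import *
from scipy.optimize import least_squares
c=robot.camera_info("top");s=robot.camera_info("scene")
def fit(L,x0,S=[]):
    def f(x):
        ca,sa=np.cos(x[2]),np.sin(x[2]);r=[]
        for cam,LL in((c,L),(s,S)):
            for (u,v),(a,b,z) in LL: r+=list(proj(cam,[x[0]+ca*a-sa*b,x[1]+sa*a+ca*b,z])-[u,v])
        return r
    q=least_squares(f,x0);print(q.x,np.degrees(q.x[2]),np.abs(q.fun).max());return q.x
C=lambda x,y:(180+x/5-.4,180+y/5-.4); P=lambda x,y:(350+x/5-.4,145+y/5-.4); S=lambda x,y:(375+x/5-.4,225+y/5-.4)
# wedge: origin nose ; x to thin end
L=[(C(378,152),(0,.02,.010)),(C(345,240),(0,-.02,.010)),(C(200,85),(-.08,.02,.027)),(C(165,172),(-.08,-.02,.027)),
(C(85,58),(-.12,.012,.06)),(C(65,107),(-.12,-.012,.06)),(C(172,94),(-.08,.012,.06)),(C(155,138),(-.08,-.012,.06))]
Sc=[(S(78,215),(0,-.02,.010)),(S(25,270),(0,.02,.010)),(S(238,250),(-.08,-.012,.06)),(S(315,296),(-.12,-.012,.06)),(S(290,330),(-.12,.012,.06)),(S(208,286),(-.08,.012,.06))]
g=ray(c,*C(378,152),.01)
for q in ([],Sc):
  w=fit(L,[g[0],g[1],-2],q)
  print("nose",w[:2],"grip",w[:2]-.1*np.array([np.cos(w[2]),np.sin(w[2])]))
L=[(P(65,187),(0,.065,.03)),(P(143,480),(0,-.065,.03)),(P(475,80),(.18,.065,.03)),(P(555,373),(.18,-.065,.03))]
g=ray(c,*P(100,330),.03);p=fit(L,[g[0],g[1],-1.4])
d=np.load("pics/top0.npy")
for (u,v) in[(370,200),(430,175),(203,200)]: print(d[v,u])
```

```text
[ 0.54850578  0.22112151 -1.93755633] -111.01380027099603 1.2312511262230998
nose [0.54850578 0.22112151] grip [0.58436506 0.31447091]
[ 0.54953774  0.22318485 -1.93982453] -111.14375845223766 1.7153170986296118
nose [0.54953774 0.22318485] grip [0.58560866 0.31645268]
[ 0.56255818 -0.03291851 -1.32223971] -75.75875472604999 0.6139791164173403
0.99082774
0.9967287
0.9610457
```

```bash
cat >> h.py <<'E'
from scipy.spatial.transform import Rotation as Ro
def togo(p,yaw):
    o=robot.get_obs();R=Ro.from_euler("xyz",o["ee_rot"]).as_matrix()
    d=R.T@(np.array(p)-o["tool_pos"])*100
    s=-(yaw-o["ee_rot"][2]);s=(s+np.pi/2)%np.pi-np.pi/2
    print("t",round(o["time"],2),"tcp",o["tool_pos"].round(4),"rpy",o["ee_rot"].round(4),"F",o["wrist_force"].round(1),"w",round(o["width"],4))
    print("GO cm",d.round(2),"spin",round(s,3),"rows>=",max(np.linalg.norm(d)/4.17,abs(s)/.125).round(1))
E
python3 -c "
from h import *
togo([.585,.315,.16],-1.9388+np.pi/2)"
```

```text
t 0.1 tcp [ 0.2335 -0.4974  0.1746] rpy [-3.1414e+00  2.0000e-03 -1.1320e+00] F [-1.  -0.6 -0.1] w 0.0943
GO cm [-58.6  -66.33   1.59] spin -0.764 rows>= 21.2
```

```bash
python3 -m inch '-1 -1.1 0 -.02 0;-3 -3.4 0 -.06 0;-5.5 -6.2 0 -.1 0;-8 -9 0 -.14 0;-10.5 -11.9 0 -.18 0;-13 -14.7 0 -.22 0;-15.5 -17.5 0 -.26 0;-18 -20.4 0 -.3 0;-20.5 -23.2 0 -.34 0;-23 -26 0 -.38 0;-25.5 -28.9 0 -.42 0;-28 -31.7 .2 -.46 0;-30.5 -34.5 .4 -.5 0;-33 -37.4 .6 -.54 0;-35.5 -40.2 .8 -.58 0;-38 -43 1 -.62 0;-40.5 -45.8 1.2 -.66 0;-43 -48.7 1.4 -.7 0;-45.5 -51.5 1.6 -.74 0;-48 -54.3 1.6 -.764 0'
python3 -c "
from h import *
togo([.585,.315,.16],-1.9388+np.pi/2)"
```

```text
time: 1.77
tool_pos: [0.52, 0.1704, 0.1588]
ee_rot: [-3.141, 0.003, -0.364]
wrist_force: [0.1, 0.4, -0.0]
width: 0.0939
t 1.77 tcp [0.52   0.1704 0.1588] rpy [-3.1408e+00  2.9000e-03 -3.6440e-01] F [ 0.1  0.4 -0. ] w 0.0939
GO cm [  0.92 -15.82  -0.11] spin 0.004 rows>= 3.8
```

```bash
python3 -m inch '.2 -3 0 0 0;.5 -6.5 0 0 0;.7 -10 0 0 0;.9 -13.5 0 0 0;.9 -15.2 0 0 0;.92 -15.8 0 0 0;.92 -15.8 0 0 0;.92 -15.8 0 0 0'
python3 - <<'E'
from h import *
import cv2
togo([.585,.315,.16],-1.9388+np.pi/2)
p,d=robot.snapshot("wrist");cv2.imwrite("pics/w1.png",p)
p,d=robot.snapshot("top");cv2.imwrite("pics/t1.png",p)
E
```

```text
time: 2.43
tool_pos: [0.584, 0.3143, 0.1586]
ee_rot: [3.141, 0.004, -0.364]
wrist_force: [0.8, 0.2, 0.3]
width: 0.0939
t 2.43 tcp [0.584  0.3143 0.1586] rpy [ 3.141   0.0035 -0.3639] F [0.8 0.2 0.3] w 0.0939
GO cm [ 0.06 -0.1  -0.14] spin 0.004 rows>= 0.0
```

View pics/w1.png

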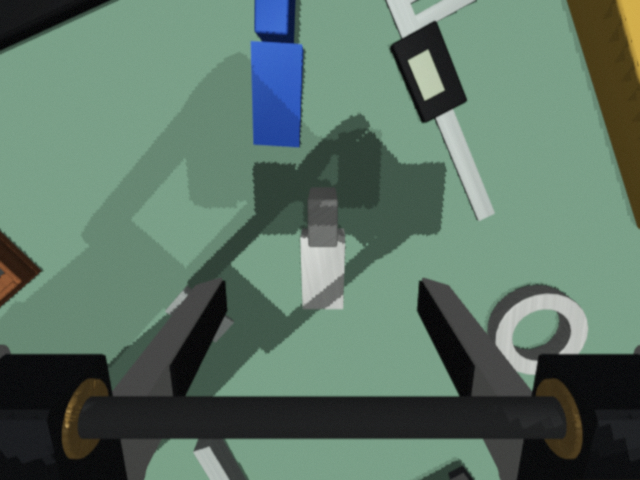

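```bash
cat >> h.py <<'E'
def wcam(o):
    c=robot.camera_info("wrist");T=np.eye(4);T[:3,:3]=Ro.from_euler("xyz",o["ee_rot"]).as_matrix();T[:3,3]=o["tool_pos"]
    return {"K":c["K"],"extrinsics":np.linalg.inv(T@c["mount"])}
E
python3 - <<'E'
from h import *
import cv2
p=cv2.imread("pics/w1.png")[170:320,280:370]
cv2.imwrite("pics/w1c.png",cv2.resize(cv2.convertScaleAbs(p,alpha=1.4),None,fx=4,fy=4,interpolation=2))
E
```

```text
(no output)
```

View pics/w1c.png

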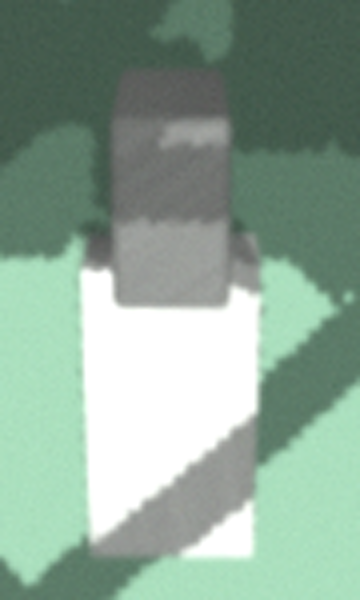

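Run:
```python
from h import *
from scipy.optimize import least_squares
o=robot.get_obs();c=wcam(o)
W=lambda x,y:(280+x/4-.4,170+y/4-.4)
L=[(W(112,118),(-.12,-.012,.06)),(W(231,118),(-.12,.012,.06)),(W(116,305),(-.08,-.012,.06)),(W(229,305),(-.08,.012,.06)),(W(90,556),(0,-.02,.01)),(W(253,556),(0,.02,.01))]
def f(x):
    ca,sa=np.cos(x[2]),np.sin(x[2]);return np.concatenate([proj(c,[x[0]+ca*a-sa*b,x[1]+sa*a+ca*b,z])-q for q,(a,b,z) in L])
q=least_squares(f,[.549,.222,-1.939]);w=q.x;print(w,q.fun.round(1))
g=w[:2]-.1*np.array([np.cos(w[2]),np.sin(w[2])]);print(g)
togo([*g,.0215],w[2]+np.pi/2)
```

```text
[ 0.54991216  0.2238161  -1.93431887] [-0.3 -0.6  0.5 -0.6 -0.7  1.   0.4  1.   0.3 -0.6 -0.2 -0.5]
[0.58546904 0.31728112]
t 2.53 tcp [0.5844 0.3136 0.1593] rpy [-3.1413e+00  2.8000e-03 -3.6540e-01] F [0.4 0.3 0.7] w 0.0938
GO cm [ 0.   -0.38 13.78] spin -0.002 rows>= 3.3
```

```bash
python3 -m inch '0 -.1 1 0 0;0 -.2 3.5 0 0;0 -.35 6.5 0 0;0 -.35 9.5 0 0;0 -.35 12 0 0;0 -.35 13.3 0 0;0 -.35 13.7 0 0;0 -.35 13.7 0 0;0 -.35 13.7 0 .4;0 -.35 13.7 0 .6;0 -.35 13.7 0 1;0 -.35 13.7 0 1;0 -.35 13.7 0 1;0 -.35 13.7 0 1;0 -.35 13.7 0 1;0 -.35 13.7 0 1'
python3 -c "
from h import *
togo([.5855,.3170,.0215],-.3635)"
```

```text
time: 3.87
tool_pos: [0.5853, 0.317, 0.0224]
ee_rot: [-3.141, 0.003, -0.365]
wrist_force: [0.0, -0.3, 0.4]
width: 0.0442
t 3.87 tcp [0.5853 0.317  0.0224] rpy [-3.1413e+00  2.7000e-03 -3.6540e-01] F [ 0.  -0.3  0.4] w 0.0442
GO cm [ 0.01 -0.01  0.09] spin -0.002 rows>= 0.0
```

```bash
python3 -m inch '0 0 0 0 1;0 0 0 0 1;0 0 0 0 1;0 0 0 0 1;0 0 0 0 1;0 0 0 0 1;0 0 0 0 1'
python3 -m inch '0 0 -.3 0 1;0 0 -.7 0 1;0 0 -1 0 1;0 0 -1 0 1;0 0 -1 0 1'
```

```text
time: 4.45
tool_pos: [0.5852, 0.317, 0.0223]
ee_rot: [-3.141, 0.003, -0.365]
wrist_force: [-0.6, 0.4, -0.8]
width: 0.0238
time: 4.87
tool_pos: [0.5854, 0.3171, 0.0325]
ee_rot: [-3.141, 0.003, -0.365]
wrist_force: [-0.4, 0.3, -2.6]
width: 0.0238
```

```bash
python3 -c "
from h import *
togo([.528,.103,.0325],-1.3222+np.pi/2)"
```

```text
t 4.87 tcp [0.5854 0.3171 0.0325] rpy [-3.1411e+00  2.7000e-03 -3.6530e-01] F [-0.4  0.3 -2.6] w 0.0238
GO cm [ 2.290e+00  2.205e+01 -2.000e-02] spin -0.614 rows>= 5.3
```

```bash
python3 -m inch '.1 .6 0 -.02 1;.3 2.2 0 -.06 1;.5 4.2 0 -.12 1;.7 6.4 0 -.18 1;.9 8.6 0 -.24 1;1.1 10.8 0 -.3 1;1.3 13 0 -.36 1;1.6 15.2 0 -.42 1;1.8 17.4 0 -.48 1;2 19.4 0 -.54 1;2.2 21 0 -.59 1;2.29 21.8 0 -.614 1;2.29 22.05 0 -.614 1;2.29 22.05 0 -.614 1;2.29 22.05 0 -.614 1'
python3 - <<'E'
from h import *
import cv2
togo([.528,.103,.0325],-1.3222+np.pi/2)
p,d=robot.snapshot("wrist");cv2.imwrite("pics/w2.png",p);np.save("pics/w2.npy",d)
p,d=robot.snapshot("top");cv2.imwrite("pics/t2.png",p)
p,d=robot.snapshot("scene");cv2.imwrite("pics/s2.png",p)
E
```

```text
time: 6.12
tool_pos: [0.5281, 0.1033, 0.0324]
ee_rot: [-3.139, 0.002, 0.248]
wrist_force: [-0.3, 0.0, -3.2]
width: 0.0236
t 6.12 tcp [0.5281 0.1033 0.0324] rpy [-3.1391e+00  1.5000e-03  2.4800e-01] F [-0.3  0.  -3.2] w 0.0236
GO cm [-0.02  0.03 -0.01] spin -0.001 rows>= 0.0
```

View pics/w2.png

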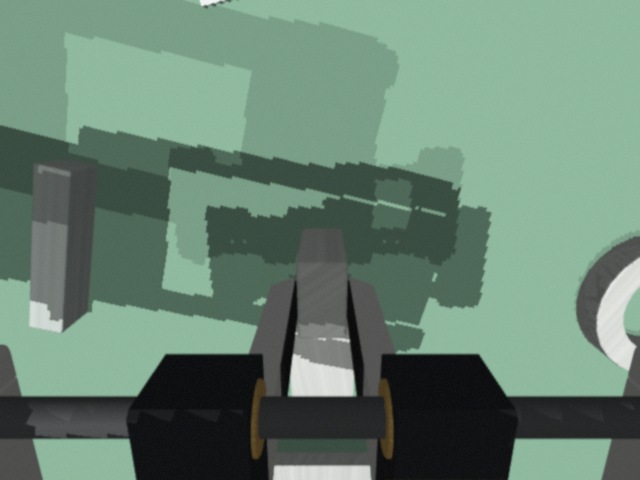

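View pics/s2.png

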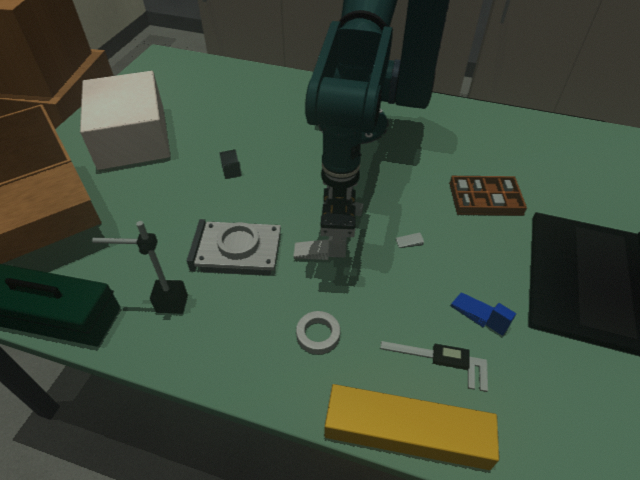

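View pics/t2.png

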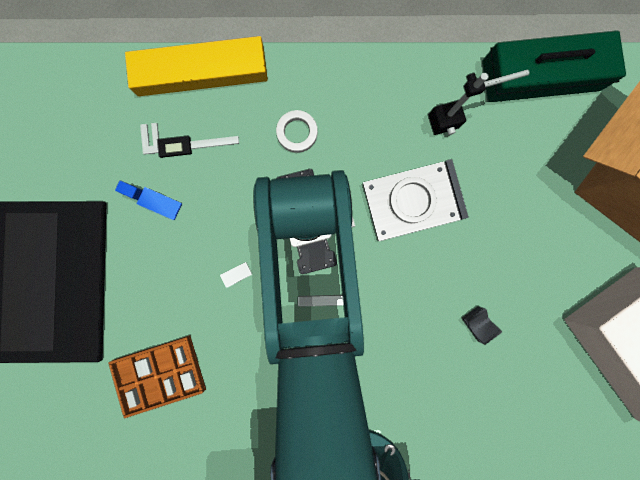

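Run:
```python
import cv2
p=cv2.imread("pics/s2.png")[210:285,185:345]
cv2.imwrite("pics/s2c.png",cv2.resize(cv2.convertScaleAbs(p,alpha=1.5),None,fx=5,fy=5,interpolation=2))
```

```text
(no output)
```

View pics/s2c.png

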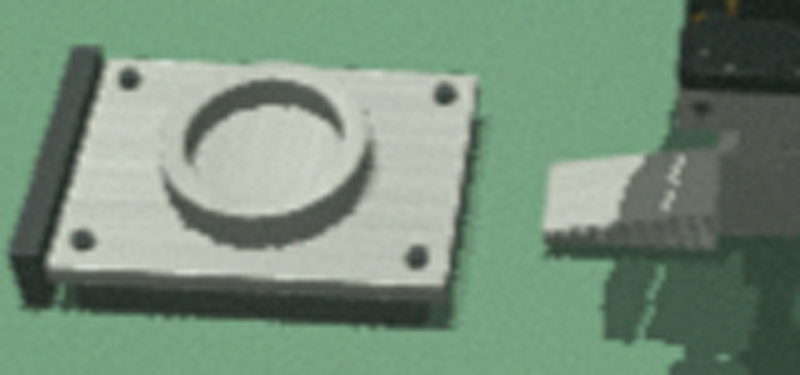

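Run:
```python
from h import *
from scipy.optimize import least_squares
s=robot.camera_info("scene");t=robot.camera_info("top")
S=lambda x,y:(185+x/5-.4,210+y/5-.4);P=lambda x,y:(350+x/5-.4,145+y/5-.4)
A=[(s,S(478,75),(0,-.065,.03)),(s,S(445,287),(0,.065,.03)),(s,S(108,62),(.18,-.065,.03)),(s,S(50,270),(.18,.065,.03))]
B=[(t,P(65,187),(0,.065,.03)),(t,P(143,480),(0,-.065,.03)),(t,P(475,80),(.18,.065,.03)),(t,P(555,373),(.18,-.065,.03))]
def fit(L):
    def f(x):
        ca,sa=np.cos(x[2]),np.sin(x[2]);return np.concatenate([proj(c,[x[0]+ca*a-sa*b,x[1]+sa*a+ca*b,z])-q for c,q,(a,b,z) in L])
    q=least_squares(f,[.56,-.03,-1.32]);print(q.x.round(4),q.fun.round(1));return q.x
fit(A);fit(B);p=fit(A+B)
n=(ray(s,*S(548,162),.02)+ray(s,*S(543,235),.02))/2;print("nose seen",n)
o=robot.get_obs();y=o["ee_rot"][2]-np.pi/2;d=np.array([np.cos(y),np.sin(y)])
print("nose by tcp",o["tool_pos"][:2]+.1*d)
for q in(p,):
  e=np.array([np.cos(q[2]),np.sin(q[2])]);m=np.array([-e[1],e[0]])
  for N in (n[:2],o["tool_pos"][:2]+.1*d): r=N-q[:2];print("nose in rest frame",r@e,r@m)
```

```text
[ 0.5646 -0.028  -1.3122] [ 0.1 -0.   0.6  0.2 -0.1 -0.4 -0.5  0.1]
[ 0.5626 -0.0329 -1.3222] [ 0.3 -0.4  0.5 -0.  -0.6  0.3 -0.2  0.2]
[ 0.5629 -0.031  -1.3184] [-0.7 -0.8 -0.6 -0.7 -0.7 -1.5 -1.4 -1.1 -0.7 -0.5 -0.3 -0.2 -1.7 -0.2
 -1.1 -0.3]
nose seen [0.55686144 0.00915444 0.02      ]
nose by tcp [0.55282968 0.00674775]
nose in rest frame -0.040385925443695764 0.004158762194946665
nose in rest frame -0.03906235472096874 -0.00034627755733699847
```

```bash
python3 -m inch '0 0 .4 -.0 1;0 0 .8 -.0 1;0 0 1.0 0 1;0 0 1.04 0 1;0 0 1.07 0 1;0 0 1.07 0 1'
python3 -c "
from h import *
togo([.528,.103,.0220],-1.3200+np.pi/2)"
```

```text
time: 6.77
tool_pos: [0.528, 0.1043, 0.0222]
ee_rot: [-3.138, 0.001, 0.25]
wrist_force: [-3.5, 2.3, 2.8]
width: 0.0236
t 6.77 tcp [0.528  0.1043 0.0222] rpy [-3.1385e+00  1.5000e-03  2.4960e-01] F [-3.5  2.3  2.8] w 0.0236
GO cm [-0.04  0.12  0.02] spin -0.001 rows>= 0.0
```

```bash
python3 -m inch '0 .3 0 0 1;0 .9 0 0 1;0 1.7 0 0 1;0 2.5 0 0 1;0 3.3 -.01 0 1;0 4.1 -.01 0 1;0 4.9 -.02 0 1;0 5.5 -.02 0 1;0 5.9 -.02 0 1;0 6 -.02 0 1;0 6 -.02 0 1'
python3 - <<'E'
from h import *
import cv2
togo([.528,.103,.0220],-1.3200+np.pi/2)
p,d=robot.snapshot("scene")
cv2.imwrite("pics/s3.png",cv2.resize(cv2.convertScaleAbs(p[210:285,185:345],alpha=1.5),None,fx=5,fy=5,interpolation=2))
E
```

```text
time: 7.68
tool_pos: [0.5431, 0.0452, 0.0222]
ee_rot: [-3.14, 0.001, 0.249]
wrist_force: [-0.2, -0.3, -0.3]
width: 0.0234
t 7.68 tcp [0.5431 0.0452 0.0222] rpy [-3.1396e+00  1.5000e-03  2.4900e-01] F [-0.2 -0.3 -0.3] w 0.0234
GO cm [-0.04 -5.97  0.03] spin -0.002 rows>= 1.4
```

View pics/s3.png

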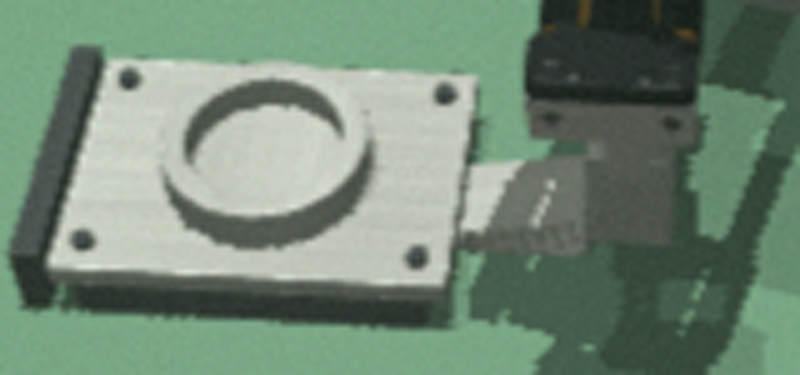

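```bash
python3 -m inch '0 .3 0 0 1;0 .7 0 0 1;0 1 0 0 1;0 1.2 0 0 1;0 1.2 0 0 1'; for i in 1; do python3 -m inch '0 .2 0.01 0 1;0 .4 0.01 0 1;0 .4 0.01 0 1'; done;  python3 -m inch '0 .2 0.01 0 1;0 .4 0.01 0 1;0 .4 0.01 0 1'; python3 -m inch '0 .2 0.01 0 1;0 .4 0.01 0 1;0 .4 0.01 0 1'
```

```text
time: 8.15
tool_pos: [0.5462, 0.0332, 0.0222]
ee_rot: [-3.14, 0.001, 0.249]
wrist_force: [0.1, 0.8, 0.6]
width: 0.0237
time: 8.4
tool_pos: [0.5473, 0.0292, 0.0222]
ee_rot: [-3.14, 0.001, 0.249]
wrist_force: [-0.8, 2.6, 0.9]
width: 0.0234
time: 8.65
tool_pos: [0.5477, 0.0276, 0.0222]
ee_rot: [-3.136, 0.001, 0.249]
wrist_force: [-2.3, 7.1, 1.8]
width: 0.0235
time: 8.9
tool_pos: [0.548, 0.0267, 0.0223]
ee_rot: [-3.13, 0.001, 0.25]
wrist_force: [-2.1, 8.8, 3.0]
width: 0.0237
```

```bash
python3 -m inch '0 .2 0 0 1;0 .4 0 0 1;0 .5 0 0 1;0 .6 0 0 1;0 .7 0 0 1;0 .8 0 0 1;0 .8 0 0 1;0 .8 0 0 1'
python3 - <<'E'
from h import *
import cv2
togo([.548,.0267,.0220],-1.3200+np.pi/2)
p,d=robot.snapshot("scene")
cv2.imwrite("pics/s4.png",cv2.resize(cv2.convertScaleAbs(p[210:285,185:345],alpha=1.5),None,fx=5,fy=5,interpolation=2))
E
```

```text
time: 9.57
tool_pos: [0.5491, 0.0229, 0.0224]
ee_rot: [-3.122, 0.001, 0.251]
wrist_force: [-3.6, 10.7, 4.1]
width: 0.0233
t 9.57 tcp [0.5491 0.0229 0.0224] rpy [-3.1223e+00  1.2000e-03  2.5070e-01] F [-3.6 10.7  4.1] w 0.0233
GO cm [-0.01 -0.39  0.05] spin -0.0 rows>= 0.1
```

View pics/s4.png

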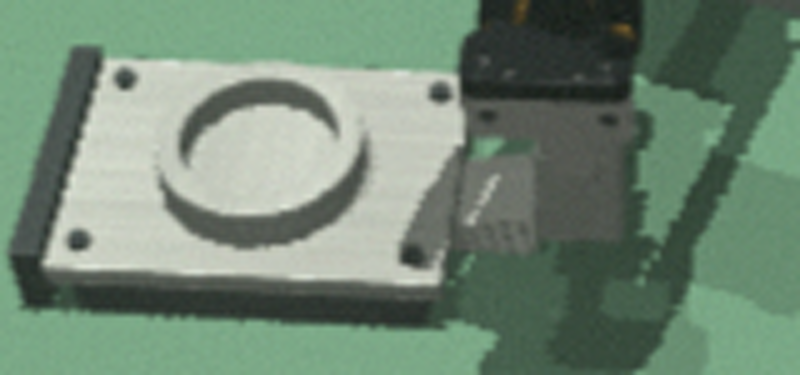

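```bash
python3 -m inch '0 .3 -.01 0 1;0 .4 -.01 0 1;0 .5 -.01 0 1;0 .6 -.02 0 1;0 .7 -.02 0 1;0 .8 -.02 0 1;0 .9 -.02 0 1;0 1 -.02 0 1;0 1.1 -.03 0 1;0 1.2 -.03 0 1;0 1.3 -.03 0 1;0 1.4 -.03 0 1;0 1.5 -.03 0 1;0 1.5 -.03 0 1;0 1.5 -.03 0 1;0 1.5 -.03 0 1'
python3 - <<'E'
from h import *
import cv2
togo([.548,.0267,.0220],-1.3200+np.pi/2)
o=robot.get_obs();y=o["ee_rot"][2]-np.pi/2
N=o["tool_pos"][:2]+.1*np.array([np.cos(y),np.sin(y)]);e=np.array([np.cos(-1.3184),np.sin(-1.3184)]);r=N-[.5629,-.031];print(r@e,r@[-e[1],e[0]])
p,d=robot.snapshot("scene")
cv2.imwrite("pics/s5.png",cv2.resize(cv2.convertScaleAbs(p[210:285,185:345],alpha=1.5),None,fx=5,fy=5,interpolation=2))
cv2.imwrite("pics/s5full.png",p)
E
```

```text
time: 10.95
tool_pos: [0.5519, 0.0123, 0.0226]
ee_rot: [-3.115, 0.001, 0.252]
wrist_force: [-2.9, 9.0, 1.6]
width: 0.0239
t 10.95 tcp [0.5519 0.0123 0.0226] rpy [-3.1153e+00  1.3000e-03  2.5190e-01] F [-2.9  9.   1.6] w 0.0239
GO cm [-0.01 -1.49  0.1 ] spin 0.001 rows>= 0.4
0.05530583279637087 7.923807985414478e-05
```

View pics/s5.png

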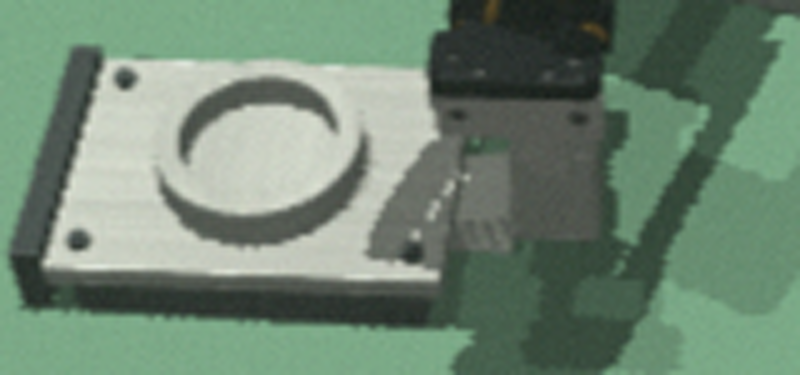

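```bash
python3 -m inch '0 .3 -.01 0 1;0 .4 -.01 0 1;0 .45 -.01 0 1;0 .5 -.02 0 1;0 .55 -.02 0 1;0 .6 -.02 0 1;0 .65 -.02 0 1;0 .7 -.02 0 1;0 .7 -.02 0 1;0 .7 -.02 0 1;0 .7 -.02 0 1;0 .7 -.02 0 1'
cat > m.py <<'E'
from h import *
import cv2,sys
togo([.548,.0267,.0220],-1.3200+np.pi/2)
o=robot.get_obs();y=o["ee_rot"][2]-np.pi/2
N=o["tool_pos"][:2]+.1*np.array([np.cos(y),np.sin(y)]);e=np.array([np.cos(-1.3184),np.sin(-1.3184)]);r=N-[.5629,-.031];print(r@e,r@[-e[1],e[0]])
p,d=robot.snapshot("scene");cv2.imwrite(f"pics/{sys.argv[1]}full.png",p)
cv2.imwrite(f"pics/{sys.argv[1]}.png",cv2.resize(cv2.convertScaleAbs(p[210:285,185:345],alpha=1.5),None,fx=5,fy=5,interpolation=2))
a=cv2.cvtColor(cv2.imread("pics/scene0.png"),6);b=cv2.cvtColor(p,6)
s=robot.camera_info("scene")
# features: hole lower right (open,+y), hole stop,+y, stop,-y
def track(u,v,h=7,k=8):
    t=cv2.resize(a[v-h:v+h+1,u-h:u+h+1],None,fx=k,fy=k,interpolation=2);W=h+5
    I=cv2.resize(b[v-W:v+W+1,u-W:u+W+1],None,fx=k,fy=k,interpolation=2)
    R=cv2.matchTemplate(I,t,cv2.TM_CCOEFF_NORMED);_,m,_,l=cv2.minMaxLoc(R);return (np.array(l)/k-5).round(2),round(m,3)
for n,(u,v) in {"corner open+y":(274,268),"hole open+y":(268,261),"hole stop+y":(201,258),"hole stop-y":(211,226),"edge stop+y":(196,264)}.items(): print(n,track(u,v))
P=np.array([.5629,-.031]);m=np.array([-e[1],e[0]])
for n,x,yy in(("open+y hole",.015,.05),("stop+y hole",.165,.05)):
    q=lambda dx,dz:proj(s,[*(P+e*(x+dx)+m*yy),.03+dz])
    print(n,"per mm slide",(q(.001,0)-q(0,0)).round(3),"per mm lift",(q(0,.001)-q(0,0)).round(3))
E
python3 m.py s6
```

```text
time: 12.0
tool_pos: [0.5526, 0.0096, 0.0229]
ee_rot: [-3.108, 0.001, 0.253]
wrist_force: [-3.5, 10.6, 3.9]
width: 0.0241
t 12.0 tcp [0.5526 0.0096 0.0229] rpy [-3.1079e+00  1.4000e-03  2.5320e-01] F [-3.5 10.6  3.9] w 0.0241
GO cm [-0.02 -1.76  0.15] spin 0.002 rows>= 0.4
0.05809214723840971 0.00024036897582337794
corner open+y (array([-0.62, -0.62]), 0.755)
hole open+y (array([-0.75, -0.62]), 0.64)
hole stop+y (array([-0.75,  0.  ]), 0.991)
hole stop-y (array([-0.62,  0.  ]), 0.981)
edge stop+y (array([-0.62,  0.  ]), 0.976)
open+y hole per mm slide [-0.441 -0.021] per mm lift [-0.034 -0.278]
stop+y hole per mm slide [-0.437 -0.021] per mm lift [-0.08  -0.279]
```

View pics/s6.png

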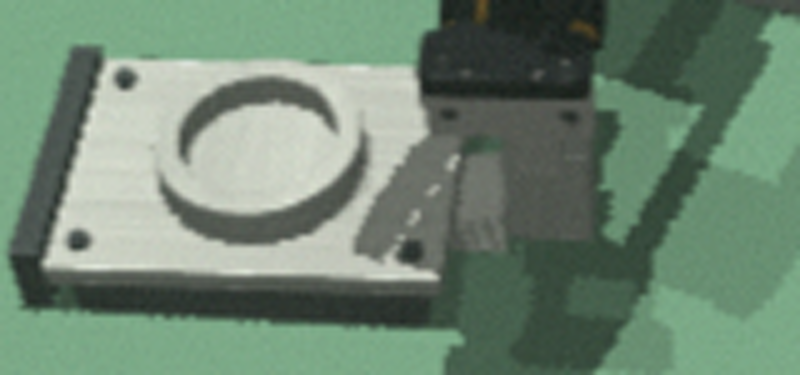

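```bash
cat > pl.py <<'E'
from h import *
import cv2
def pts(cam,d):
    c=robot.camera_info(cam);v,u=np.mgrid[:480,:640];K=c["K"];E=c["extrinsics"]
    X=np.stack([(u-K[0,2])/K[0,0]*d,(v-K[1,2])/K[1,1]*d,d],-1);return (X-E[:3,3])@E[:3,:3]
e=np.array([np.cos(-1.3184),np.sin(-1.3184)]);m=np.array([-e[1],e[0]])
def ana(cam,d,n):
    W=pts(cam,d);P0=np.array([.5646,-.028]) if cam=="scene" else np.array([.5626,-.0329])
    r=W[...,:2]-P0;x=r@e;y=r@m;z=W[...,2];ok=d>0
    tb=ok&(y>.08)&(y<.13)&(x>0)&(x<.18);z0=np.median(z[tb])
    R=np.hypot(x-.09,y)
    for s,(ylo,yhi) in {"all":(-.06,.06),"+y":(.03,.06),"-y":(-.06,-.03)}.items():
        k=ok&(x>.008)&(x<.172)&(y>ylo)&(y<yhi)&(R>.053)&(z-z0<.04)&(z-z0>.022)
        if k.sum()<50: continue
        A=np.c_[np.ones(k.sum()),x[k]-.09];c,*_=np.linalg.lstsq(A,z[k]-z0,rcond=None)
        print(n,cam,s,k.sum(),"z@open %.2f z@bar(158) %.2f std %.2f"%((c[0]-.09*c[1])*1e3,(c[0]+.068*c[1])*1e3,np.std(z[k]-z0-A@c)*1e3))
E
python3 - <<'E'
from pl import *
for c in("scene","top"):
    ana(c,np.load(f"pics/{c}0.npy"),"before")
    p,d=robot.snapshot(c);np.save(f"pics/{c}6.npy",d);cv2.imwrite(f"pics/{c}6.png",p);ana(c,d,"now")
a=cv2.imread("pics/scene0.png")[240:290,245:295];b=cv2.imread("pics/scene6.png")[240:290,245:295]
cv2.imwrite("pics/cmp.png",cv2.resize(cv2.convertScaleAbs(np.hstack([a,b]),alpha=1.6),None,fx=8,fy=8,interpolation=2))
E
```

```text
before scene all 1370 z@open 30.12 z@bar(158) 30.11 std 1.77
before scene +y 526 z@open 30.14 z@bar(158) 30.34 std 1.81
before scene -y 324 z@open 30.34 z@bar(158) 30.19 std 1.92
now scene all 1292 z@open 34.40 z@bar(158) 30.32 std 1.70
now scene +y 549 z@open 34.43 z@bar(158) 30.44 std 1.82
now scene -y 252 z@open 34.07 z@bar(158) 30.46 std 1.74
before top all 2360 z@open 30.09 z@bar(158) 30.22 std 1.87
before top +y 759 z@open 30.16 z@bar(158) 30.22 std 1.94
before top -y 772 z@open 30.23 z@bar(158) 30.42 std 1.96
now top all 1115 z@open 34.40 z@bar(158) 30.63 std 1.89
now top +y 131 z@open 26.74 z@bar(158) 30.75 std 1.92
now top -y 597 z@open 34.41 z@bar(158) 30.73 std 1.93
```

View pics/cmp.png

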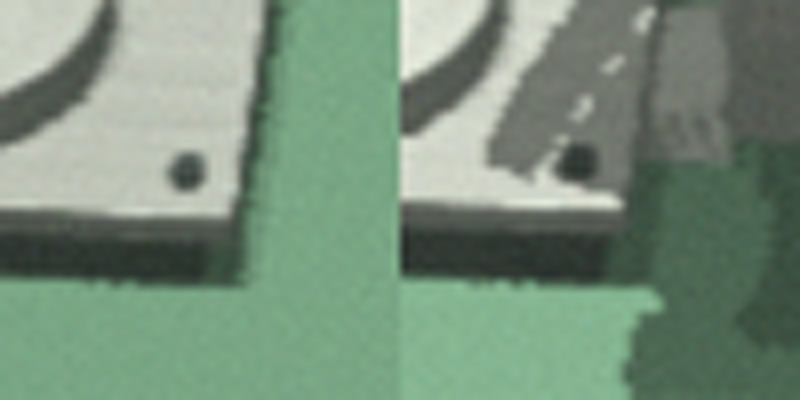

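Depth from both cameras shows the open end lifted about 4.2 mm, level on both sides. The TCP has crept up 0.7 mm, so I press the heel down lightly and check again.

```bash
python3 -m inch '0 .05 .03 0 1;0 .1 .06 0 1;0 .1 .1 0 1;0 .1 .1 0 1;0 .1 .1 0 1;0 .1 .1 0 1'
python3 - <<'E'
from pl import *
togo([.548,.0267,.0222],-1.32+np.pi/2)
for c in("scene","top"):
    p,d=robot.snapshot(c);cv2.imwrite(f"pics/{c}7.png",p);ana(c,d,"now")
cv2.imwrite("pics/cmp7.png",cv2.resize(cv2.convertScaleAbs(cv2.imread("pics/scene7.png")[220:290,240:330],alpha=1.6),None,fx=8,fy=8,interpolation=2))
E
```

```text
time: 12.65
tool_pos: [0.5524, 0.0101, 0.0222]
ee_rot: [-3.105, 0.002, 0.254]
wrist_force: [-2.5, 6.7, 3.1]
width: 0.0236
t 12.65 tcp [0.5524 0.0101 0.0222] rpy [-3.1052e+00  1.6000e-03  2.5360e-01] F [-2.5  6.7  3.1] w 0.0236
GO cm [-0.01 -1.72  0.06] spin 0.003 rows>= 0.4
now scene all 1275 z@open 33.93 z@bar(158) 30.28 std 1.71
now scene +y 529 z@open 34.02 z@bar(158) 30.42 std 1.81
now scene -y 253 z@open 33.84 z@bar(158) 30.34 std 1.79
now top all 1110 z@open 34.21 z@bar(158) 30.46 std 1.96
now top +y 124 z@open 18.17 z@bar(158) 30.48 std 2.32
now top -y 602 z@open 34.24 z@bar(158) 30.48 std 2.02
```

View pics/cmp7.png

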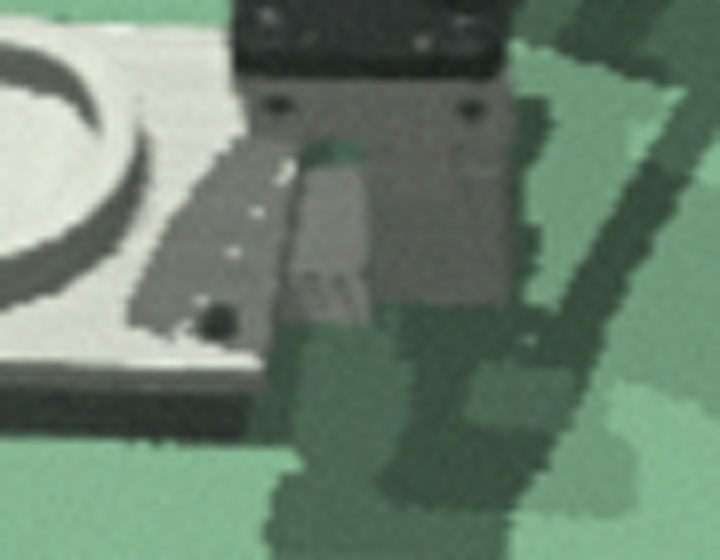

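Lift is now about 4 mm, the TCP is back at its flat-on-table height, and the grip is holding (23.6 mm). Handing in.

Run:
```python
from h import *
o=robot.get_obs();print(o["time"],o["tool_pos"],o["wrist_force"],o["width"])
print(robot.close_job())
```

```text
12.75 [0.55245865 0.01005632 0.02225771] [-2.28061717  8.03297062  3.23306075] 0.02389622914854233
the job is handed in; nothing more can be done
None
```

I gripped the aluminium levelling wedge by its tall grip and slid it along the table, thin end first, midway between the front pads and under the plate's open end. I handed the job in at 12.75 s of robot time, still gripping the wedge.

**Last checks:**
- **Lift:** depth from both cameras puts the open end 3.8 to 4.2 mm higher than at the start. Both sides read alike, but the +y side could only be checked with the scene camera; the arm hid it from the top camera, whose reading there was meaningless.
- **Back stop:** image tracking showed the plate had slid back about 1.6 mm of the 2 mm gap. The wedge was still pushing it that way with about 8 N, so I take it to be against the stop, though I did not see the contact directly.
- **Wedge flat and gripped:** the fingers ended at the same height as when the wedge stood on the table (22.2 mm), with the opening at 23.9 mm.

**What disagreed:**
- **Tilt:** during the push the gripper tilted back about 2 degrees and the grip crept up 0.7 mm. A light press down cured the height but not the tilt, so I judge the wedge flat from the height alone.
- **Camera offset:** the two fixed cameras differed by up to 5 mm on where the plate is. The point where the wedge first touched the plate matched the combined estimate within about 1 mm.

I saw no contact with anything else on the table, but did not measure the other objects afterwards.

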